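# Pin the ice-cream bar mould into line

## Task

The three plates of the ice-cream bar mould are out of line. Take the red-handled tapered pin from its stand and work it gently down through the round hole of the stack, letting its taper pull the plates into line, until its collar sits flush on the top plate; feel for the way in rather than forcing it, then let go of the pin. Leave the bowl, the tub and the scoop where they are.

Things in the scene. Friction and masses are not known exactly. Their poses are not given: they have to be found in the camera images.
- press: Mould press fixed to the bench: steel tray 250 x 220 mm, 12 thick, two rails along y (tops at 74 mm, lips at x = +-84). Origin: centre of underside, z up. Between them a stack with a 17 mm pin hole: white lower block (z 12-52 mm, holed through), blue middle plate (52-60), aluminium top plate (60-68). Nothing lifts or turns. The pin pressing on it with over 60 N bruises it; 10 to 20 N is enough.
- bore (a point): Nominal axis of the pin hole (x = -50 mm on the press), at the top plate's upper face, 68 mm above the bench; press's axes. The lower block's hole is fixed in an off-centre bush, 9 mm from this axis in an unknown direction: no listed pose shows it, feel for it with the tip. The middle plate slides in x and y against 2 N of drag; its hole starts 1 to 3 mm to the -y side, 1.5 mm either way in x.
- top_hole (a point): Centre of the top plate's pin hole (17 mm across), at its upper face; moves with the top plate, which slides along the press's x and y against 2 N of drag each, 10 mm either way. It starts 1 to 3 mm to the +y side of the bore point and up to 1.5 mm either way in x. The pin drags both plates along when moved sideways in their holes.
- pin_grip (a point): Centre of the pin's red handle, a square bar 20 x 20 mm and 40 mm tall (faces square to this point's x and y), z up along the pin. The handle reaches 20 mm above and below this point; right under it is a steel collar 30 mm across and 4 mm thick. The pin weighs 0.13 to 0.21 kg.
- pin_tip (a point): Lower end of the steel pin, 74 mm below the handle's centre. From the tip up: taper from 5 mm to 16 mm across over 20 mm, then 16 mm across for 30 mm, up to the collar's underside 50 mm above the tip. The tip meets the lower block 16 mm below the top plate's upper face; seated, it is 50 mm below that face, 6 mm clear of the tray.
- stand_top (a point): Centre of the upper face of the pin's stand, a fixed grey block 70 x 70 mm and 58 mm tall with a hole 22 mm across and 58 mm deep; the pin hangs in it upright by its collar, handle up.
- bowl: Steel bowl, 110 mm across and 50 mm tall, loose; origin at the centre of its underside. Leave alone.
- tub: Empty white ice-cream tub, 360 x 180 mm at the rim and 120 mm tall, loose; origin at the centre of its underside. Leave alone.
- scoop: Ice-cream scoop lying flat, 210 mm long and 28 mm tall, blue handle to its -x, loose; origin on the bench between handle and cup. Leave alone.
Not all that is in view belongs to the job. Leave any green look-alike of the part that bears pin_grip alone. Of the things that look like the part that bears stand_top, take the one that is farthest to the robot's left at the start.

How it is judged:
By the outcome, as a careful person would: the job done as asked, in the order asked, and still so for the second after the job is handed in, with the robot touching nothing.
It also fails if it takes over 69 s, if anything falls off the work surface, if the arm or the gripper's body presses on something with over 40 N, if the wrist force passes 120 N, or if a joint passes its speed limit or range.

## Robot

A 6-joint arm with a two-finger parallel gripper is mounted at the origin on the work surface. World frame = base frame: x ahead of the robot, y to its left, z up, the work surface at z = 0. Lengths are in m, angles in rad, forces in N, time in s.
With the tool pointing down it reaches from about 0.225 to 0.875 m from the base axis. Payload 3.4 kg.
Tool frame: the origin (TCP) lies at the very end of the fingers, on their centre line; the grasp point (between the pads) lies 19 mm behind it (grip_depth is the distance from the TCP to the grasp point, in m); x points along the fingers, z is the direction in which the jaws open and shut, and the axes are right-handed (so a half turn about x gives the same grasp; the last joint's range is limited). The gripper opens to 85 mm and grips with 20 to 120 N. Pads are 22 mm wide; open, the fingers measure 114 mm over their backs; the gripper's body (76 mm by 85 mm) begins 54 mm behind the grasp point. The pads swing forward as they close: fully open they stand 13 mm farther back than shut.
Start: joints at [1.162, 0.276, 1.505, -0, 1.361, -0.121], TCP at [0.163, 0.551, 0.231] pointing down, gripper open.
Joint ranges: [-2.89, 2.89], [-0.75, 2.08], [0.22, 2.7], [-1.18, 4.32], [0.11, 2.71], [-2.7, 2.7]. Speed limits (rad/s): [2.57, 2.57, 3.14, 3.14, 3.14, 3.14].

## Interface

Orientations are given as a unit quaternion [w, x, y, z].
In Python, from rig import get_state, get_image, sign_off, grip_depth gives the robot as it stands. The module is installed in compiled form; this text tells all that it offers.
- The arm moves only by the tool arm_command, never from a script. Its argument "series" is a list of rows, each an object with "dp": the shift along the tool's x, y, z scaled (see below), a list of three; "angular": the turn, a rotation vector about the tool's x, y, z scaled (see below), a list of three; "gripper": the finger opening in mm, from 0 to 85.4. A call has exactly 8 rows; each row shifts and turns the pose as measured when the row begins, along the tool's axes as they then stand; what a row does not reach is not made up. The controller multiplies each number of a shift by 0.12 m and each number of a turn by 90 degrees. A row lasts 1/8 s, in which the tool goes at most 62.5 mm and 10.7 degrees, less where a joint would pass 70% of its speed; a pose out of reach is approached as far as the arm can. A call with a number of a shift or a turn outside -1 to 1 is refused whole. A call with a gripper value outside its range is refused whole. The fingers move at their own pace and stop on an object; "grip_force" is the grip in N (left out, the last holds). Time passes only in rows, so rows that do not move let the fingers close, or fill a call up. It gives the time, the measured TCP pose, the force and the opening at its end, in the units of the state.
- get_state(): the state, without advancing time (a new reading comes with each control period).
- get_image(name): name is "side" or "top" or "wrist"; returns a dict with "image" (480x640x3 uint8, blue, green, red), "depth" (480x640 float32, m along the optical axis (not along the pixel's ray), 0 where there is no reading), "mtx" (3x3 intrinsics, pixels), "view" (4x4, takes a point from world to camera coordinates); the wrist camera has in their place "mount" (4x4, takes a point from camera to tool coordinates, whose origin is the TCP and whose axes are the tool frame's). Camera axes: x right, y up, looking along -z (the intrinsics and any distortion apply to the point x, -y, -z); pixel columns grow to the right and rows downward; lengths in m; the calibration is good to about 2 mm. A picture is of the moment at which its call begins: read the wrist's pose just before it.
- sign_off(): hands the job in, once; it reports no verdict.
The state is a dict: "clock": time; "qpos": joint angles; "qd": joint speeds; "effort": joint torques, N m; "position": TCP position; "ee_rot": TCP orientation; "contact_force": force on the tool from outside, world axes, zero at the start; "moment": the same for the moment, N m; "width": finger opening in m.
Only numpy, scipy, OpenCV 4.12 (cv2) and the standard library are available. Lean on these libraries where they do the work, as an engineer would, in place of code of your own. Each camera call takes 0.05 s, during which the arm holds its last target. There are 200 camera calls.

## Working session

There is one attempt and no reset: what is moved stays moved. The work goes in short steps, Python scripts to look and compute and a tool call to move; the robot and the scene stay as the last step left them, time stands still between calls to the robot, and variables do not carry over. Pictures are saved under pics/ and viewed, about 8 in all and at most 12, crops included, and the job is handed in when it is done.

Besides the shell and the picture viewer there is one more tool, called after "Emit:" as name(argument=value, ...) on one line, values as JSON. arm_command: Moves the arm, as the interface text tells. Its arguments: {"type":"object","properties":{"series":{"type":"array","items":{"type":"object","properties":{"dp":{"type":"array","items":{"type":"number"}},"angular":{"type":"array","items":{"type":"number"}},"gripper":{"type":"number"}}}},"grip_force":{"type":"number"}},"required":["series"]}

```bash
mkdir -p pics; ls; cat > h.py <<'E'
import numpy as np, cv2
from rig import get_state, get_image, sign_off, grip_depth
from scipy.spatial.transform import Rotation as R
def TT(s):
    q=s["ee_rot"]; T=np.eye(4); T[:3,:3]=R.from_quat([q[1],q[2],q[3],q[0]]).as_matrix(); T[:3,3]=s["position"]; return T
def cap(n):
    s=get_state(); d=get_image(n)
    d["c2w"]=TT(s)@np.array(d["mount"]) if n=="wrist" else np.linalg.inv(d["view"])
    return d
def cloud(d):
    K=np.array(d["mtx"]); z=d["depth"]; v,u=np.mgrid[:480,:640]
    x=(u-K[0,2])/K[0,0]*z; y=(v-K[1,2])/K[1,1]*z
    P=np.stack([x,-y,-z],-1); c=d["c2w"]
    return P@c[:3,:3].T+c[:3,3]
E
python3 - <<'E'
from h import *
s=get_state(); print(s, grip_depth)
for n in("side","top","wrist"):
    d=cap(n); np.savez(f"{n}0.npz",**{k:np.array(v) for k,v in d.items()})
    print(n,d.keys(),np.round(d["mtx"],1).tolist(),np.round(d["c2w"],3).tolist()); cv2.imwrite(f"pics/{n}0.png",d["image"])
a=cv2.imread("pics/side0.png")
E
```

```text
pics
{'clock': 0.0, 'qpos': array([ 1.16199139e+00,  2.76616497e-01,  1.50617644e+00,  1.91617579e-05,
        1.36068961e+00, -1.20975854e-01]), 'qd': array([-0.00243059, -0.00043013, -0.00090541,  0.00013585, -0.00164586,
        0.00042985]), 'effort': array([-5.42216258e-04, -4.16773725e+01, -2.45800531e+01, -1.10262899e-04,
        1.11321532e-02,  8.69108391e-06]), 'position': array([0.16299335, 0.55084725, 0.2304102 ]), 'ee_rot': array([ 0.56595783, -0.42344717,  0.5671238 ,  0.42279406]), 'contact_force': array([-0.02114404,  0.51919862, -0.03919584]), 'moment': array([-0.00062647, -0.0357906 , -0.04207207]), 'width': 0.08533082577675416} 0.0187
side dict_keys(['image', 'depth', 'mtx', 'view', 'c2w']) [[497.8, 0.0, 324.6], [0.0, 497.8, 255.2], [0.0, 0.0, 1.0]] [[-0.998, 0.03, -0.061, 0.445], [-0.068, -0.536, 0.841, 0.952], [-0.008, 0.843, 0.537, 0.716], [0.0, 0.0, 0.0, 1.0]]
top dict_keys(['image', 'depth', 'mtx', 'view', 'c2w']) [[536.2, 0.0, 326.6], [0.0, 536.2, 246.5], [0.0, 0.0, 1.0]] [[-0.005, 0.987, -0.163, 0.32], [-1.0, -0.01, -0.024, -0.055], [-0.026, 0.162, 0.986, 1.425], [0.0, 0.0, 0.0, 1.0]]
wrist dict_keys(['image', 'depth', 'mtx', 'mount', 'c2w']) [[389.8, 0.0, 318.0], [0.0, 389.8, 242.9], [0.0, 0.0, 1.0]] [[0.283, -0.924, -0.255, 0.098], [0.959, 0.273, 0.077, 0.571], [-0.002, -0.267, 0.964, 0.373], [0.0, 0.0, 0.0, 1.0]]
```

View pics/top0.png

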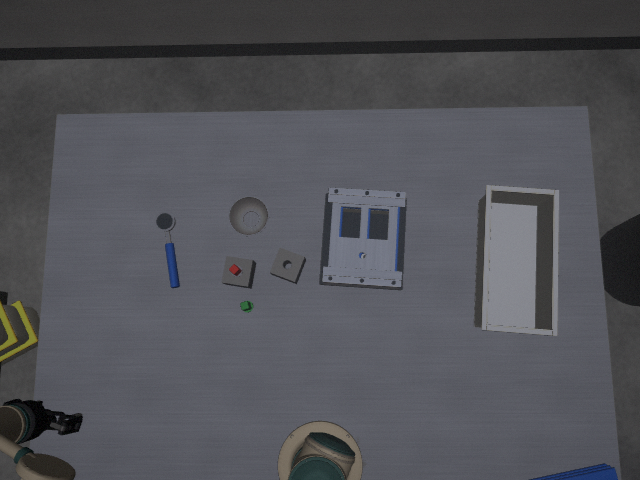

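View pics/side0.png

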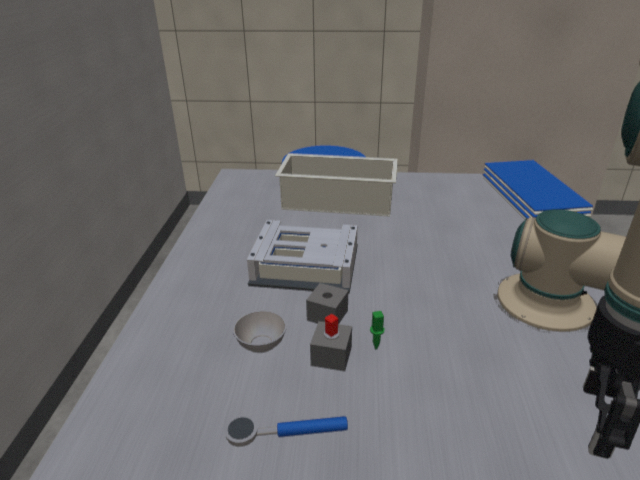

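Top view: the red handle is at (235,270) in the left stand (238,272). The look-alikes are the empty stand at (288,265) and the green pin at (246,306). The press hole is at (362,255). I choose the red pin in the left stand. Next I measure it from both cameras.

```bash
python3 - <<'E'
from h import *
for n in("top","side"):
    d=dict(np.load(n+"0.npz")); P=cloud(d); im=d["image"].astype(int)
    b,g,r=im[...,0],im[...,1],im[...,2]
    m=(r>110)&(g<70)&(b<70)&(d["depth"]>0); p=P[m]; print(n,"red n",m.sum(),"z",np.percentile(p[:,2],[2,50,98]).round(4))
    t=p[p[:,2]>np.percentile(p[:,2],98)-.006]; print(" top face mean",t.mean(0).round(4), len(t), t.min(0).round(4),t.max(0).round(4))
    if n=="top":
        rc=cv2.minAreaRect(t[:,:2].astype(np.float32)); print(" rect",rc)
    # stand top
    c=t.mean(0); w=(np.abs(P[...,:2]-c[:2])<.065).all(-1)&(np.abs(P[...,2]-.058)<.006)
    q=P[w]; print(" stand", len(q), cv2.minAreaRect(q[:,:2].astype(np.float32)),q[:,2].mean())
d=dict(np.load("top0.npz"));P=cloud(d)
print("px",P[255,362],P[255,375],P[240,345],P[193,335],P[277,335])
# press: rails points z~.074
w=(P[...,0]>.2)&(P[...,0]<.6)&(P[...,1]>-.3)&(P[...,1]<.05)
for lo,hi in((.070,.080),(.064,.070),(.006,.02)):
    q=P[w&(P[...,2]>lo)&(P[...,2]<hi)]; print(lo,len(q),cv2.minAreaRect(q[:,:2].astype(np.float32)))
cv2.imwrite("pics/c0.png",np.hstack([cv2.resize(d["image"][240:300,210:290],None,fx=5,fy=5,interpolation=2),cv2.resize(d["image"][235:295,322:402],None,fx=5,fy=5,interpolation=2)]))
E
```

```text
top red n 49 z [0.095 0.102 0.106]
 top face mean [0.4838 0.2115 0.1031] 33 [0.4734 0.2018 0.1004] [0.4935 0.2211 0.1061]
 rect ((0.4835031032562256, 0.2102741003036499), (0.01658705621957779, 0.015693780034780502), 44.832969665527344)
 stand 625 ((0.4841408133506775, 0.2110356092453003), (0.0709613561630249, 0.07038165628910065), 80.10242462158203) 0.057989002352273736
side red n 79 z [0.0283 0.1004 0.1028]
 top face mean [0.4881 0.2125 0.1005] 70 [0.4763 0.1973 0.0968] [0.4994 0.2237 0.1031]
 stand 768 ((0.487739235162735, 0.21203042566776276), (0.07468199729919434, 0.07089466601610184), 81.59803009033203) 0.05700483952957557
px [ 0.52367508 -0.11274465  0.04954466] [ 0.52007441 -0.14487318  0.07181208] [ 0.56058856 -0.06899924  0.06637371] [ 0.68234981 -0.04436543  0.07802367] [ 0.4641313  -0.04260983  0.07669385]
0.07 1496 ((0.5210918188095093, -0.11217321455478668), (0.1996484398841858, 0.1552334725856781), 87.31714630126953)
0.064 1837 ((0.5195887088775635, -0.11124832183122635), (0.19763848185539246, 0.16020826995372772), 89.47454071044922)
0.006 1291 ((0.39998239278793335, -0.12527360022068024), (0.3998323380947113, 0.3471415042877197), 0.07086024433374405)
```

View pics/c0.png

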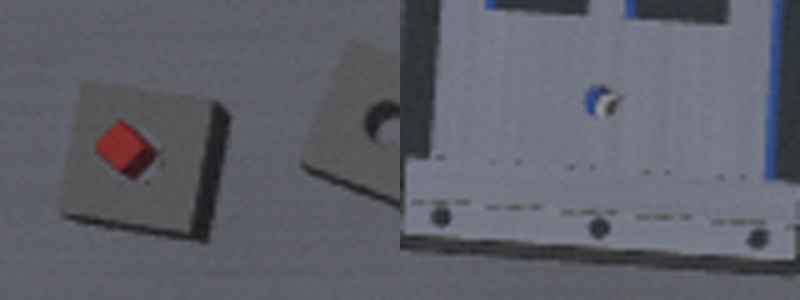

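The crop shows the red handle square in the left stand, turned about 45° to the image. It is at about (0.485, 0.211) with its top at 0.102, which matches the text. Some of the white lower block shows through the hole. Next I go above the pin.

```bash
cat >> h.py <<'E'
def plan(tgt,yaw=None,n=8):
    """rows (dp, angular) taking the tool to tgt, pointing down, tool z at yaw (deg, mod 180)"""
    T=TT(get_state()); zt=T[:3,2]; y0=np.degrees(np.arctan2(zt[1],zt[0]))
    if yaw is None: yaw=y0
    yaw=y0+(yaw-y0+90)%180-90
    a=np.radians(yaw); Z=np.array([np.cos(a),np.sin(a),0]); X=np.array([0,0,-1.]); Rg=np.stack([X,np.cross(Z,X),Z],1)
    w=R.from_matrix(T[:3,:3].T@Rg).as_rotvec()/n
    d=np.array(tgt)-T[:3,3]; Rc=T[:3,:3]
    print("yaw now %.2f -> %.2f, total tool-frame shift mm"%(y0,yaw),(Rc.T@d*1e3).round(1),"turn/row deg",np.degrees(w).round(2))
    for i in range(n):
        print((Rc.T@d/n/.12).round(3).tolist(),(np.degrees(w)/90).round(4).tolist()); Rc=Rc@R.from_rotvec(w).as_matrix()
def st():
    s=get_state(); T=TT(s); print("t%.2f"%s["clock"],"p",np.round(s["position"],4),"F",np.round(s["contact_force"],1),"M",np.round(s["moment"],2),"w%.4f"%s["width"],"x",T[:3,0].round(4),"yaw%.2f"%np.degrees(np.arctan2(T[1,2],T[0,2])),"q",np.round(s["qpos"],2))
E
python3 - <<'E'
from h import *
st(); plan([.484,.211,.20],None,9); plan([.484,.211,.20],45,9)
E
```

```text
t0.15 p [0.163  0.551  0.2306] F [-0.5  0.1 -0.5] M [-0.01 -0.01  0.01] w0.0856 x [-6.0e-04 -1.3e-03 -1.0e+00] yaw73.51 q [ 1.16  0.28  1.51  0.    1.36 -0.12]
yaw now 73.51 -> 73.51, total tool-frame shift mm [  30.9 -404.3 -234.9] turn/row deg [-0.   -0.01 -0.  ]
[0.029, -0.374, -0.218] [-0.0, -0.0001, -0.0]
[0.029, -0.374, -0.218] [-0.0, -0.0001, -0.0]
[0.029, -0.374, -0.218] [-0.0, -0.0001, -0.0]
[0.029, -0.374, -0.218] [-0.0, -0.0001, -0.0]
[0.028, -0.374, -0.218] [-0.0, -0.0001, -0.0]
[0.028, -0.374, -0.218] [-0.0, -0.0001, -0.0]
[0.028, -0.374, -0.218] [-0.0, -0.0001, -0.0]
[0.028, -0.374, -0.218] [-0.0, -0.0001, -0.0]
[0.028, -0.374, -0.218] [-0.0, -0.0001, -0.0]
yaw now 73.51 -> 45.00, total tool-frame shift mm [  30.9 -404.3 -234.9] turn/row deg [ 3.17 -0.01  0.  ]
[0.029, -0.374, -0.218] [0.0352, -0.0001, 0.0]
[0.029, -0.386, -0.196] [0.0352, -0.0001, 0.0]
[0.029, -0.396, -0.175] [0.0352, -0.0001, 0.0]
[0.028, -0.405, -0.153] [0.0352, -0.0001, 0.0]
[0.028, -0.413, -0.13] [0.0352, -0.0001, 0.0]
[0.028, -0.419, -0.107] [0.0352, -0.0001, 0.0]
[0.028, -0.425, -0.084] [0.0352, -0.0001, 0.0]
[0.028, -0.429, -0.06] [0.0352, -0.0001, 0.0]
[0.028, -0.431, -0.036] [0.0352, -0.0001, 0.0]
```

Emit:
arm_command(series=[{"dp": [0.03, -0.4, -0.23], "angular": [0.036, 0, 0], "gripper": 85}, {"dp": [0.03, -0.41, -0.21], "angular": [0.036, 0, 0], "gripper": 85}, {"dp": [0.03, -0.42, -0.19], "angular": [0.036, 0, 0], "gripper": 85}, {"dp": [0.03, -0.43, -0.16], "angular": [0.036, 0, 0], "gripper": 85}, {"dp": [0.03, -0.44, -0.14], "angular": [0.036, 0, 0], "gripper": 85}, {"dp": [0.03, -0.44, -0.11], "angular": [0.036, 0, 0], "gripper": 85}, {"dp": [0.03, -0.45, -0.09], "angular": [0.036, 0, 0], "gripper": 85}, {"dp": [0.03, -0.45, -0.06], "angular": [0.036, 0, 0], "gripper": 85}])

```text
clock: 1.15
position: [0.469, 0.2222, 0.1991]
ee_rot: [0.648, -0.283, 0.648, 0.283]
contact_force: [0.1, 0.3, 0.2]
width: 0.085
```

```bash
python3 - <<'E'
from h import *
st(); d=cap("wrist"); st(); np.savez("wrist1.npz",**{k:np.array(v) for k,v in d.items()})
P=cloud(d); im=d["image"].astype(int); b,g,r=im[...,0],im[...,1],im[...,2]
m=(r>90)&(g<60)&(b<60)&(d["depth"]>0)&(P[...,2]>.098)&(P[...,2]<.106); p=P[m]
print(len(p),p.mean(0),cv2.minAreaRect(p[:,:2].astype(np.float32)))
w=(np.abs(P[...,:2]-p.mean(0)[:2])<.06).all(-1)&(np.abs(P[...,2]-.058)<.006)
q=P[w]; print(" stand",len(q),cv2.minAreaRect(q[:,:2].astype(np.float32)),q[:,2].mean())
cv2.imwrite("pics/w1.png",d["image"])
E
```

```text
t1.15 p [0.469  0.2222 0.1991] F [0.1 0.3 0.2] M [-0.08 -0.07  0.03] w0.0850 x [-7.e-04  1.e-04 -1.e+00] yaw47.23 q [ 0.31  0.21  1.67  0.    1.25 -0.52]
t1.20 p [0.4743 0.2168 0.1986] F [ 4.3 -2.5  0.7] M [-0.16 -0.17  0.03] w0.0850 x [ 0.0041 -0.006  -1.    ] yaw46.97 q [ 0.3   0.22  1.67 -0.01  1.25 -0.52]
657 [0.48483761 0.21216645 0.10095509] ((0.48542821407318115, 0.21208906173706055), (0.018263930454850197, 0.01879877783358097), 44.428565979003906)
 stand 6931 ((0.4858880043029785, 0.21113698184490204), (0.07020144164562225, 0.07077564299106598), 80.7266616821289) 0.05747661644890902
```

View pics/w1.png

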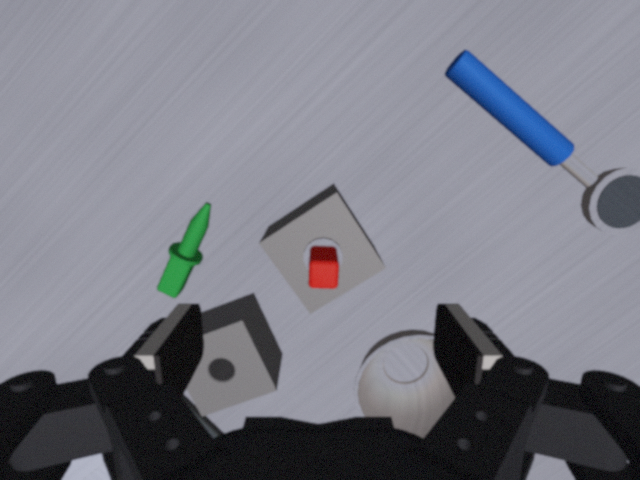

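The wrist view shows the red handle at (323,268) in the left stand, with the jaws nearly square to it. The empty stand is at (222,370) and the green pin at (185,255), both clear. The estimates agree: (0.4855, 0.2115), yaw 44.5°. I'll descend.

```bash
python3 - <<'E'
from h import *
plan([.4855,.2115,.13],44.5,3);plan([.4855,.2115,.070],44.5,8)
E
```

```text
yaw now 46.97 -> 44.50, total tool-frame shift mm [ 68.7 -11.3   3.9] turn/row deg [ 0.82 -0.03  0.14]
[0.191, -0.031, 0.011] [0.0092, -0.0003, 0.0015]
[0.191, -0.032, 0.011] [0.0092, -0.0003, 0.0015]
[0.191, -0.032, 0.011] [0.0092, -0.0003, 0.0015]
yaw now 46.97 -> 44.50, total tool-frame shift mm [128.7 -10.9   4. ] turn/row deg [ 0.31 -0.01  0.05]
[0.134, -0.011, 0.004] [0.0034, -0.0001, 0.0006]
[0.134, -0.011, 0.004] [0.0034, -0.0001, 0.0006]
[0.134, -0.012, 0.004] [0.0034, -0.0001, 0.0006]
[0.134, -0.012, 0.004] [0.0034, -0.0001, 0.0006]
[0.134, -0.012, 0.004] [0.0034, -0.0001, 0.0006]
[0.134, -0.012, 0.004] [0.0034, -0.0001, 0.0006]
[0.134, -0.012, 0.004] [0.0034, -0.0001, 0.0006]
[0.134, -0.012, 0.004] [0.0034, -0.0001, 0.0006]
```

Emit:
arm_command(series=[{"dp": [0.1, -0.03, 0.015], "angular": [0.01, 0, 0.002], "gripper": 85}, {"dp": [0.2, -0.03, 0.01], "angular": [0.01, 0, 0.002], "gripper": 85}, {"dp": [0.2, -0.03, 0.01], "angular": [0.01, 0, 0], "gripper": 85}, {"dp": [0.1, 0, 0], "angular": [0, 0, 0], "gripper": 60}, {"dp": [0, 0, 0], "angular": [0, 0, 0], "gripper": 50}, {"dp": [0, 0, 0], "angular": [0, 0, 0], "gripper": 50}, {"dp": [0, 0, 0], "angular": [0, 0, 0], "gripper": 50}, {"dp": [0, 0, 0], "angular": [0, 0, 0], "gripper": 50}])

```text
clock: 2.2
position: [0.4838, 0.2142, 0.1237]
ee_rot: [0.654, -0.266, 0.656, 0.267]
contact_force: [-0.8, 0.5, -0.9]
width: 0.0498
```

```bash
python3 - <<'E'
from h import *
st(); d=cap("wrist"); st(); np.savez("wrist2.npz",**{k:np.array(v) for k,v in d.items()})
P=cloud(d); im=d["image"].astype(int); b,g,r=im[...,0],im[...,1],im[...,2]
m=(r>90)&(g<60)&(b<60)&(d["depth"]>0)&(P[...,2]>.098)&(P[...,2]<.106); p=P[m]
print(len(p),p.mean(0),cv2.minAreaRect(p[:,:2].astype(np.float32)))
plan([.4855,.2115,.070],44.5,4)
E
```

```text
t2.20 p [0.4838 0.2142 0.1237] F [-0.8  0.5 -0.9] M [-0.06 -0.02 -0.02] w0.0498 x [-1.7e-03 -1.0e-04 -1.0e+00] yaw44.26 q [ 0.28  0.29  1.77  0.    1.08 -0.49]
t2.25 p [0.4838 0.2142 0.1237] F [-0.3  0.4  0. ] M [-0.   -0.04 -0.  ] w0.0501 x [-0.0016  0.     -1.    ] yaw44.26 q [ 0.28  0.29  1.77  0.    1.08 -0.49]
1302 [0.48520833 0.21186438 0.10090209] ((0.48556995391845703, 0.21191935241222382), (0.018618030473589897, 0.01919231377542019), 45.343017578125)
yaw now 44.26 -> 44.50, total tool-frame shift mm [53.7 -3.2 -0.6] turn/row deg [-0.06 -0.02 -0.02]
[0.112, -0.007, -0.001] [-0.0007, -0.0002, -0.0002]
[0.112, -0.007, -0.001] [-0.0007, -0.0002, -0.0002]
[0.112, -0.007, -0.001] [-0.0007, -0.0002, -0.0002]
[0.112, -0.007, -0.001] [-0.0007, -0.0002, -0.0002]
```

Emit:
arm_command(series=[{"dp": [0.11, -0.01, -0.002], "angular": [-0.003, 0, 0], "gripper": 50}, {"dp": [0.14, -0.01, -0.002], "angular": [-0.003, 0, 0], "gripper": 50}, {"dp": [0.14, -0.007, 0], "angular": [-0.002, 0, 0], "gripper": 50}, {"dp": [0.08, 0, 0], "angular": [0, 0, 0], "gripper": 50}, {"dp": [0, 0, 0], "angular": [0, 0, 0], "gripper": 50}, {"dp": [0, 0, 0], "angular": [0, 0, 0], "gripper": 50}, {"dp": [0, 0, 0], "angular": [0, 0, 0], "gripper": 50}, {"dp": [0, 0, 0], "angular": [0, 0, 0], "gripper": 50}])

```text
clock: 3.25
position: [0.4866, 0.2112, 0.0651]
ee_rot: [0.654, -0.271, 0.653, 0.271]
contact_force: [-0.3, 0.0, -0.5]
width: 0.0501
```

```bash
python3 - <<'E'
from h import *
st(); plan([.4855,.2118,.070],44.7,1)
E
```

```text
t3.25 p [0.4866 0.2112 0.0651] F [-0.3  0.  -0.5] M [-0.   -0.03  0.03] w0.0501 x [ 8.e-04  6.e-04 -1.e+00] yaw45.01 q [ 0.28  0.36  1.84  0.    0.94 -0.51]
yaw now 45.01 -> 44.70, total tool-frame shift mm [-4.9  1.2 -0.4] turn/row deg [0.31 0.06 0.01]
[-0.041, 0.01, -0.003] [0.0034, 0.0007, 0.0001]
```

Emit:
arm_command(grip_force=60, series=[{"dp": [-0.04, 0.01, -0.003], "angular": [0.0035, 0.0007, 0], "gripper": 50}, {"dp": [0, 0, 0], "angular": [0, 0, 0], "gripper": 30}, {"dp": [0, 0, 0], "angular": [0, 0, 0], "gripper": 10}, {"dp": [0, 0, 0], "angular": [0, 0, 0], "gripper": 10}, {"dp": [0, 0, 0], "angular": [0, 0, 0], "gripper": 10}, {"dp": [0, 0, 0], "angular": [0, 0, 0], "gripper": 10}, {"dp": [0, 0, 0], "angular": [0, 0, 0], "gripper": 10}, {"dp": [0, 0, 0], "angular": [0, 0, 0], "gripper": 10}])

```text
clock: 4.25
position: [0.4857, 0.212, 0.071]
ee_rot: [0.655, -0.269, 0.654, 0.269]
contact_force: [-0.5, -0.7, 0.9]
width: 0.0191
```

```bash
python3 -c "
from h import *
st()"
```

```text
t4.25 p [0.4857 0.212  0.071 ] F [-0.5 -0.7  0.9] M [ 0.02 -0.01 -0.03] w0.0191 x [ 1.3e-03  2.0e-04 -1.0e+00] yaw44.67 q [ 0.28  0.35  1.84 -0.    0.95 -0.5 ]
```

Emit:
arm_command(series=[{"dp": [-0.1, 0, 0], "angular": [0, 0, 0], "gripper": 10}, {"dp": [-0.2, 0, 0], "angular": [0, 0, 0], "gripper": 10}, {"dp": [-0.25, 0, 0], "angular": [0, 0, 0], "gripper": 10}, {"dp": [-0.25, 0, 0], "angular": [0, 0, 0], "gripper": 10}, {"dp": [-0.2, 0, 0], "angular": [0, 0, 0], "gripper": 10}, {"dp": [-0.05, 0, 0], "angular": [0, 0, 0], "gripper": 10}, {"dp": [0, 0, 0], "angular": [0, 0, 0], "gripper": 10}, {"dp": [0, 0, 0], "angular": [0, 0, 0], "gripper": 10}])

```text
clock: 5.25
position: [0.4839, 0.2114, 0.2016]
ee_rot: [0.653, -0.269, 0.655, 0.269]
contact_force: [-0.4, -0.1, -1.9]
width: 0.019
```

```bash
python3 - <<'E'
from h import *
st()
# hole in top plate / press pose from side & top depth
for n in("top","side"):
    d=dict(np.load(n+"0.npz")); P=cloud(d); 
    w=(np.abs(P[...,0]-.521)<.022)&(np.abs(P[...,1]+.113)<.022)&(P[...,2]<.063)
    print(n,w.sum(),P[w].mean(0).round(4)); v,u=np.nonzero(w); print(list(zip(u,v))[:40])
plan([.521,-.113,.17],90,9)
E
```

```text
t5.25 p [0.4839 0.2114 0.2016] F [-0.4 -0.1 -1.9] M [0.05 0.04 0.03] w0.0190 x [-2.e-03 -9.e-04 -1.e+00] yaw44.67 q [ 0.28  0.23  1.65 -0.    1.27 -0.5 ]
top 42 [ 0.5229 -0.1122  0.0524]
[(np.int64(357), np.int64(248)), (np.int64(361), np.int64(248)), (np.int64(367), np.int64(248)), (np.int64(362), np.int64(250)), (np.int64(361), np.int64(252)), (np.int64(360), np.int64(253)), (np.int64(361), np.int64(253)), (np.int64(362), np.int64(253)), (np.int64(363), np.int64(253)), (np.int64(365), np.int64(253)), (np.int64(359), np.int64(254)), (np.int64(360), np.int64(254)), (np.int64(361), np.int64(254)), (np.int64(362), np.int64(254)), (np.int64(363), np.int64(254)), (np.int64(364), np.int64(254)), (np.int64(359), np.int64(255)), (np.int64(360), np.int64(255)), (np.int64(361), np.int64(255)), (np.int64(362), np.int64(255)), (np.int64(363), np.int64(255)), (np.int64(364), np.int64(255)), (np.int64(359), np.int64(256)), (np.int64(360), np.int64(256)), (np.int64(361), np.int64(256)), (np.int64(362), np.int64(256)), (np.int64(363), np.int64(256)), (np.int64(364), np.int64(256)), (np.int64(360), 
[... 552 characters left out ...]
64(246)), (np.int64(325), np.int64(246)), (np.int64(326), np.int64(246)), (np.int64(323), np.int64(247)), (np.int64(324), np.int64(247))]
yaw now 44.67 -> 90.00, total tool-frame shift mm [  31.8 -256.9 -201.6] turn/row deg [-5.04 -0.01 -0.01]
[0.029, -0.238, -0.187] [-0.056, -0.0001, -0.0001]
[0.029, -0.221, -0.207] [-0.056, -0.0001, -0.0001]
[0.029, -0.202, -0.225] [-0.056, -0.0001, -0.0001]
[0.029, -0.181, -0.242] [-0.056, -0.0001, -0.0001]
[0.029, -0.159, -0.257] [-0.056, -0.0001, -0.0001]
[0.029, -0.136, -0.27] [-0.056, -0.0001, -0.0001]
[0.029, -0.112, -0.281] [-0.056, -0.0001, -0.0001]
[0.029, -0.086, -0.29] [-0.056, -0.0001, -0.0001]
[0.029, -0.061, -0.296] [-0.056, -0.0001, -0.0001]
```

```bash
python3 - <<'E'
from h import *
plan([.561,-.113,.17],90,9)
E
```

```text
yaw now 44.67 -> 90.00, total tool-frame shift mm [  31.8 -285.  -173.2] turn/row deg [-5.04 -0.01 -0.01]
[0.029, -0.264, -0.16] [-0.056, -0.0001, -0.0001]
[0.029, -0.249, -0.183] [-0.056, -0.0001, -0.0001]
[0.029, -0.232, -0.204] [-0.056, -0.0001, -0.0001]
[0.029, -0.213, -0.224] [-0.056, -0.0001, -0.0001]
[0.029, -0.192, -0.241] [-0.056, -0.0001, -0.0001]
[0.029, -0.171, -0.257] [-0.056, -0.0001, -0.0001]
[0.029, -0.147, -0.271] [-0.056, -0.0001, -0.0001]
[0.029, -0.123, -0.283] [-0.056, -0.0001, -0.0001]
[0.029, -0.098, -0.293] [-0.056, -0.0001, -0.0001]
```

Emit:
arm_command(series=[{"dp": [0.02, -0.26, -0.16], "angular": [-0.062, 0, 0], "gripper": 10}, {"dp": [0.02, -0.26, -0.19], "angular": [-0.062, 0, 0], "gripper": 10}, {"dp": [0.03, -0.25, -0.22], "angular": [-0.062, 0, 0], "gripper": 10}, {"dp": [0.03, -0.23, -0.25], "angular": [-0.062, 0, 0], "gripper": 10}, {"dp": [0.03, -0.2, -0.27], "angular": [-0.062, 0, 0], "gripper": 10}, {"dp": [0.03, -0.17, -0.29], "angular": [-0.062, 0, 0], "gripper": 10}, {"dp": [0.03, -0.14, -0.3], "angular": [-0.062, 0, 0], "gripper": 10}, {"dp": [0.03, -0.11, -0.31], "angular": [-0.062, 0, 0], "gripper": 10}])

```text
clock: 6.25
position: [0.5586, -0.1005, 0.164]
ee_rot: [0.491, -0.5, 0.499, 0.51]
contact_force: [0.5, 0.3, -0.6]
width: 0.0192
```

```bash
python3 - <<'E'
from h import *
st()
plan([.561,-.113,.17],90,3)
E
```

```text
t6.25 p [ 0.5586 -0.1005  0.164 ] F [ 0.5  0.3 -0.6] M [-0.01 -0.1   0.03] w0.0192 x [-0.0192  0.002  -0.9998] yaw91.12 q [-0.3   0.32  1.61 -0.    1.23 -1.89]
yaw now 91.12 -> 90.00, total tool-frame shift mm [ -6.1  -2.  -12.5] turn/row deg [ 0.37  0.04 -0.37]
[-0.017, -0.006, -0.035] [0.0042, 0.0005, -0.0041]
[-0.017, -0.006, -0.035] [0.0042, 0.0005, -0.0041]
[-0.017, -0.006, -0.035] [0.0042, 0.0005, -0.0041]
```

Emit:
arm_command(series=[{"dp": [-0.02, -0.01, -0.03], "angular": [0, 0, -0.006], "gripper": 10}, {"dp": [-0.02, -0.01, 0], "angular": [0, 0, -0.004], "gripper": 10}, {"dp": [0, 0, 0], "angular": [0, 0, 0], "gripper": 10}, {"dp": [0, 0, 0], "angular": [0, 0, 0], "gripper": 10}, {"dp": [0, 0, 0], "angular": [0, 0, 0], "gripper": 10}, {"dp": [0, 0, 0], "angular": [0, 0, 0], "gripper": 10}, {"dp": [0, 0, 0], "angular": [0, 0, 0], "gripper": 10}, {"dp": [0, 0, 0], "angular": [0, 0, 0], "gripper": 10}])

```text
clock: 7.25
position: [0.5595, -0.1026, 0.1662]
ee_rot: [0.495, -0.501, 0.496, 0.508]
contact_force: [-0.1, 0.1, -1.0]
width: 0.0192
```

```bash
python3 - <<'E'
from h import *
st()
d=cap("wrist"); st(); np.savez("wrist3.npz",**{k:np.array(v) for k,v in d.items()})
def px(p):
    c=np.linalg.inv(d["c2w"])@np.append(p,1); K=d["mtx"]; return K[0,0]*c[0]/-c[2]+K[0,2], K[1,1]*-c[1]/-c[2]+K[1,2]
u,v=px([.521,-.113,.068]); print(u,v)
u,v=int(u),int(v); u0=max(u-60,0);v0=max(v-45,0)
a=cv2.resize(d["image"][v0:v0+90,u0:u0+120],(600,450),interpolation=cv2.INTER_CUBIC)
cv2.imwrite("pics/w3.png",np.hstack([a[:, :400],cv2.resize(d["image"],(400,300))[:, :] if 0 else cv2.copyMakeBorder(cv2.resize(d["image"],(400,300)),0,150,0,0,cv2.BORDER_CONSTANT)])); print(u0,v0)
E
```

```text
t7.25 p [ 0.5595 -0.1026  0.1662] F [-0.1  0.1 -1. ] M [-0.   -0.02  0.02] w0.0192 x [-0.0084  0.0049 -1.    ] yaw91.06 q [-0.31  0.32  1.62  0.    1.22 -1.9 ]
t7.30 p [ 0.5596 -0.1026  0.1662] F [ 0.1  0.4 -1.5] M [-0.03 -0.01  0.03] w0.0191 x [-0.0083  0.0049 -1.    ] yaw91.06 q [-0.31  0.32  1.62  0.    1.22 -1.9 ]
299.987910361284 185.72204757400814
239 140
```

View pics/w3.png

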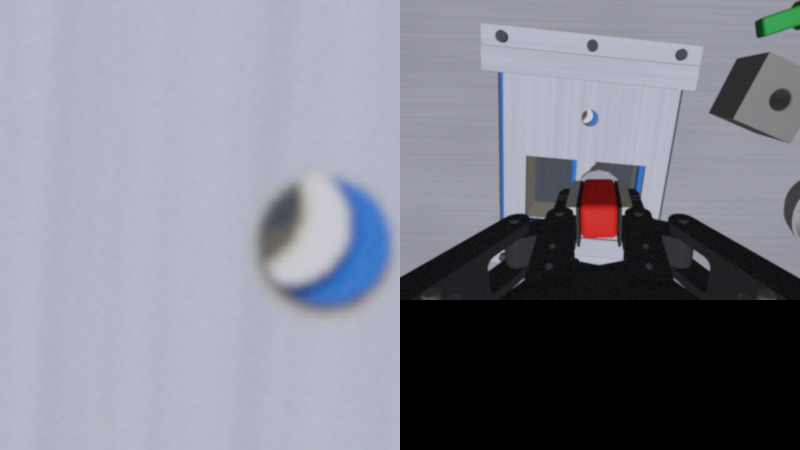

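The hole shows at about (304,188) in the wrist image. Blue is on the +y side, white in the middle, and a dark crescent lies on the -y, slightly -x side. I'll check by depth whether that crescent is the bush hole, and fit circles.

```bash
python3 - <<'E'
from h import *
from scipy.optimize import least_squares
d=dict(np.load("wrist3.npz")); P=cloud(d); c=d["c2w"];K=d["mtx"]
im=cv2.resize(d["image"],None,fx=4,fy=4,interpolation=cv2.INTER_LINEAR).astype(int)
def un(u,v,z):
    r=np.stack([(u-K[0,2])/K[0,0],-(v-K[1,2])/K[1,1],-np.ones_like(u)],-1)@c[:3,:3].T
    return c[:3,3]+r*((z-c[2,3])/r[...,2])[...,None]
print("z mm in hole\n",(P[174:204:2,288:320:2,2]*1e3).round(0).astype(int))
v,u=np.mgrid[165*4:215*4,280*4:330*4]; s=im[165*4:215*4,280*4:330*4]
b,r=s[...,0],s[...,2]; g=s.sum(-1)
U=(u+.5)/4-.5;V=(v+.5)/4-.5
blue=(b-r>50); dark=(g<330)&~blue
print("plate b,g,r",s[10,10],"blue",blue.sum(),"dark",dark.sum())
plate=np.median(g[:40]); 
inside=(un(U,V,.068)[...,:2]-np.array([.523,-.113]))
def edge(m):
    m=cv2.morphologyEx(m.astype(np.uint8),cv2.MORPH_OPEN,np.ones((3,3))); cs,_=cv2.findContours(m,0,1); k=max(cs,key=cv2.contourArea)[:,0]; return k
def fit(pu,pv,z,rad=.0085):
    q=un(pu,pv,z)[...,:2]; f=least_squares(lambda x:np.hypot(*(q-x).T)-rad,q.mean(0),loss="soft_l1",f_scale=.0004); return f.x, np.std(f.fun)
kb=edge(blue); kd=edge(dark)
def uv(k): return U[k[:,1],k[:,0]],V[k[:,1],k[:,0]]
bu,bv=uv(kb); du,dv=uv(kd)
print("blue box",bu.min(),bu.max(),bv.min(),bv.max(),"dark",du.min(),du.max(),dv.min(),dv.max())
# outer edge of blue: lower/right side
cx,cy=303.6,188
rb=np.hypot(bu-cx,bv-cy); o=rb>11.5
t,e=fit(bu[o],bv[o],.068); print("top hole",t,e,o.sum())
i=rb<10.5; q,e=fit(bu[i],bv[i],.060); print("mid hole",q,e,i.sum())
rd=np.hypot(du-cx,dv-cy); i=rd<10; q,e=fit(du[i],dv[i],.052); print("low hole?",q,e,i.sum())
ar=un(np.array([cx]),np.array([cy]),.068); print(ar)
# press orientation: front rail edge
E
```

```text
z mm in hole
 [[ 68  68  67  67  68  67  66  67  67  67  67 309  67  67  67  67]
 [ 67  67  67  67  67  11  51  51  52  59  59  66  68  68  68  68]
 [ 67  69  66  11  13  11  51  51  51  51  58  60  66  68  67  68]
 [ 68  68  11  11  11  12  51  50  51  52  58  59  60  66  66  68]
 [ 68  66  12  11  11  12  52  52  52  51  58  60  60  60  67  67]
 [ 66  64  12  11  11  31  52  51  51  52  59  59  59  59  66  68]
 [ 67  59  14  17  30  50  51  52  50  51  56  60  60  59  59  68]
 [ 68  61  27  33  46  52  52  51  51  51  59  60  60  59  58  67]
 [ 66  62  40  49  51  52  50  52  53  52 309  60  60  59  59  66]
 [ 67  68  51  51  51  51  51  51  52  59  59  59  60  58  66  68]
 [ 68  66  61  51  52  52  52  50  59  61  60  59  59  59  66  67]
 [ 67  68  67  51  51  54  56  58  59  60  59  60  59  66  67  66]
 [ 68  67  67  65  60  59  58  58  59  59  59  59  65  66  67  67]
 [ 67  67  69  67  65  64  61  59  59  60  63  65  68  67  67  67]
 [ 67  67  68  69  69  67  67  66  67  66  67  67  67  67  67  68]]
plate b,g,r [200 186 183] blue 3530 dark 857
blue box 297.875 316.875 175.875 200.625 dark 291.375 297.875 178.125 190.125
top hole [ 0.52203402 -0.11123735] 0.0003734841398330817 166
mid hole [ 0.52111734 -0.11626295] 6.978524574178953e-05 88
low hole? [ 0.51894871 -0.12345261] 5.6387279410342927e-05 38
[[ 0.52235658 -0.1107656   0.068     ]]
```

The depth confirms it: tray level (11 to 12 mm) shows through the crescent. The lower hole is near (0.519, -0.1235), the middle at (0.521, -0.116) and the top at (0.522, -0.111), which is consistent with the text. Next I level the tool and go over the overlap.

```bash
python3 - <<'E'
from h import *
plan([.5213,-.114,.145],90,3)
E
```

```text
yaw now 91.06 -> 90.00, total tool-frame shift mm [ 21.4  38.3 -10.8] turn/row deg [ 0.35  0.1  -0.16]
[0.06, 0.106, -0.03] [0.0039, 0.0011, -0.0018]
[0.059, 0.106, -0.031] [0.0039, 0.0011, -0.0018]
[0.059, 0.106, -0.031] [0.0039, 0.0011, -0.0018]
```

Emit:
arm_command(series=[{"dp": [0.05, 0.1, -0.03], "angular": [0.003, 0.001, -0.0018], "gripper": 10}, {"dp": [0.05, 0.1, -0.03], "angular": [0.003, 0.001, -0.0018], "gripper": 10}, {"dp": [0.05, 0.1, -0.03], "angular": [0.003, 0.001, -0.0018], "gripper": 10}, {"dp": [0, 0, 0], "angular": [0, 0, 0], "gripper": 10}, {"dp": [0, 0, 0], "angular": [0, 0, 0], "gripper": 10}, {"dp": [0, 0, 0], "angular": [0, 0, 0], "gripper": 10}, {"dp": [0, 0, 0], "angular": [0, 0, 0], "gripper": 10}, {"dp": [0, 0, 0], "angular": [0, 0, 0], "gripper": 10}])

```text
clock: 8.3
position: [0.5208, -0.1149, 0.1471]
ee_rot: [-0.5, 0.501, -0.499, -0.5]
contact_force: [0.0, 0.7, -1.1]
width: 0.019
```

```bash
python3 - <<'E'
from h import *
st(); plan([.5213,-.114,.145],90,1)
d=cap("wrist"); P=cloud(d); im=d["image"].astype(int); b,g,r=im[...,0],im[...,1],im[...,2]
m=(r>90)&(g<60)&(b<60)&(d["depth"]>0); p=P[m]; z1=np.percentile(p[:,2],95); t=p[p[:,2]>z1-.004]; print("handle top z",z1,t.mean(0),cv2.minAreaRect(t[:,:2].astype(np.float32)))
cv2.imwrite("pics/w4.png",d["image"])
E
```

```text
t8.30 p [ 0.5208 -0.1149  0.1471] F [ 0.   0.7 -1.1] M [0.03 0.04 0.01] w0.0190 x [ 9.e-04 -1.e-04 -1.e+00] yaw90.15 q [-0.35  0.28  1.73  0.    1.14 -1.92]
yaw now 90.15 -> 90.00, total tool-frame shift mm [ 2.1 -0.5  0.9] turn/row deg [ 0.15 -0.01  0.05]
[0.018, -0.004, 0.008] [0.0016, -0.0001, 0.0006]
handle top z 0.1780646191896298 [ 0.52035481 -0.11397788  0.17697591] ((0.5214558839797974, -0.11419472098350525), (0.01927277073264122, 0.020279735326766968), 89.95264434814453)
```

View pics/w4.png

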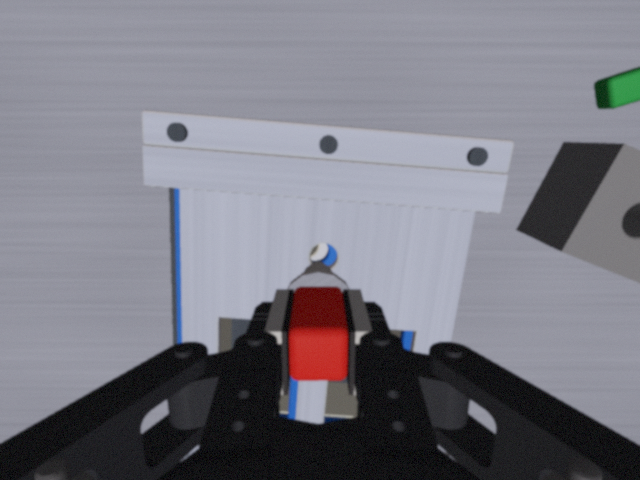

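The pin is held upright (handle top at 0.178, so the tip is at 0.084) with the hole at (322,254) just behind it. I lower the tip about 25 mm into the top hole.

Emit:
arm_command(series=[{"dp": [0.03, 0, 0.003], "angular": [0.001, 0, 0], "gripper": 10}, {"dp": [0.05, 0, 0.003], "angular": [0, 0, 0], "gripper": 10}, {"dp": [0.05, 0, 0], "angular": [0, 0, 0], "gripper": 10}, {"dp": [0.05, 0, 0], "angular": [0, 0, 0], "gripper": 10}, {"dp": [0.02, 0, 0], "angular": [0, 0, 0], "gripper": 10}, {"dp": [0, 0, 0], "angular": [0, 0, 0], "gripper": 10}, {"dp": [0, 0, 0], "angular": [0, 0, 0], "gripper": 10}, {"dp": [0, 0, 0], "angular": [0, 0, 0], "gripper": 10}])

```text
clock: 9.35
position: [0.5208, -0.114, 0.121]
ee_rot: [-0.5, 0.5, -0.5, -0.5]
contact_force: [0.7, 0.6, -0.6]
width: 0.0192
```

```bash
python3 - <<'E'
from h import *
st(); plan([.5190,-.1230,.120],90,1)
E
```

```text
t9.35 p [ 0.5208 -0.114   0.121 ] F [ 0.7  0.6 -0.6] M [-0.    0.01  0.05] w0.0192 x [ 2.e-04  2.e-04 -1.e+00] yaw90.07 q [-0.35  0.3   1.76  0.    1.08 -1.92]
yaw now 90.07 -> 90.00, total tool-frame shift mm [ 1.   1.9 -9. ] turn/row deg [0.07 0.01 0.01]
[0.008, 0.015, -0.075] [0.0007, 0.0001, 0.0001]
```

Emit:
arm_command(series=[{"dp": [0.02, 0, 0], "angular": [0, 0, 0], "gripper": 10}, {"dp": [0, 0.004, -0.02], "angular": [0, 0, 0], "gripper": 10}, {"dp": [0, 0.004, -0.02], "angular": [0, 0, 0], "gripper": 10}, {"dp": [0, 0.004, -0.02], "angular": [0, 0, 0], "gripper": 10}, {"dp": [0, 0.004, -0.02], "angular": [0, 0, 0], "gripper": 10}, {"dp": [0, 0, 0], "angular": [0, 0, 0], "gripper": 10}, {"dp": [0, 0, 0], "angular": [0, 0, 0], "gripper": 10}, {"dp": [0, 0, 0], "angular": [0, 0, 0], "gripper": 10}])

```text
clock: 10.35
position: [0.52, -0.1226, 0.1187]
ee_rot: [0.502, -0.5, 0.498, 0.5]
contact_force: [1.5, 1.7, -1.4]
width: 0.0192
```

```bash
python3 - <<'E'
from h import *
st(); plan([.5190,-.1230,.118],90,1)
E
```

```text
t10.35 p [ 0.52   -0.1226  0.1187] F [ 1.5  1.7 -1.4] M [ 0.46 -0.24 -0.03] w0.0192 x [ 0.0032  0.0035 -1.    ] yaw89.98 q [-0.36  0.3   1.77  0.01  1.07 -1.94]
yaw now 89.98 -> 90.00, total tool-frame shift mm [ 0.7  1.  -0.4] turn/row deg [-0.02  0.2   0.18]
[0.006, 0.008, -0.003] [-0.0002, 0.0023, 0.002]
```

Emit:
arm_command(series=[{"dp": [0.005, 0.008, -0.004], "angular": [0, 0.002, 0.002], "gripper": 10}, {"dp": [0.02, 0, 0], "angular": [0, 0, 0], "gripper": 10}, {"dp": [0.02, 0, 0], "angular": [0, 0, 0], "gripper": 10}, {"dp": [0.02, 0, 0], "angular": [0, 0, 0], "gripper": 10}, {"dp": [0.02, 0, 0], "angular": [0, 0, 0], "gripper": 10}, {"dp": [0, 0, 0], "angular": [0, 0, 0], "gripper": 10}, {"dp": [0, 0, 0], "angular": [0, 0, 0], "gripper": 10}, {"dp": [0, 0, 0], "angular": [0, 0, 0], "gripper": 10}])

```text
clock: 11.35
position: [0.5204, -0.1218, 0.1096]
ee_rot: [0.502, -0.5, 0.499, 0.499]
contact_force: [1.4, 3.6, 2.4]
width: 0.0194
```

```bash
python3 - <<'E'
from h import *
st(); plan([.5190,-.1230,.105],90,1)
E
```

```text
t11.35 p [ 0.5204 -0.1218  0.1096] F [1.4 3.6 2.4] M [ 0.83 -0.22 -0.04] w0.0194 x [ 0.0034  0.0021 -1.    ] yaw89.95 q [-0.36  0.31  1.78  0.    1.05 -1.93]
yaw now 89.95 -> 90.00, total tool-frame shift mm [ 4.6  1.4 -1.2] turn/row deg [-0.05  0.12  0.19]
[0.038, 0.012, -0.01] [-0.0005, 0.0013, 0.0022]
```

The tip is 5 mm below the top of the lower block with low force, so it is in the bush hole. I continue down with a slight pull toward it.

Emit:
arm_command(series=[{"dp": [0.015, 0.012, -0.015], "angular": [0, 0.002, 0.002], "gripper": 10}, {"dp": [0.02, 0.003, -0.006], "angular": [0, 0, 0], "gripper": 10}, {"dp": [0.02, 0.003, -0.006], "angular": [0, 0, 0], "gripper": 10}, {"dp": [0.02, 0, -0.003], "angular": [0, 0, 0], "gripper": 10}, {"dp": [0.02, 0, -0.003], "angular": [0, 0, 0], "gripper": 10}, {"dp": [0, 0, 0], "angular": [0, 0, 0], "gripper": 10}, {"dp": [0, 0, 0], "angular": [0, 0, 0], "gripper": 10}, {"dp": [0, 0, 0], "angular": [0, 0, 0], "gripper": 10}])

```text
clock: 12.35
position: [0.5192, -0.1253, 0.0982]
ee_rot: [0.501, -0.5, 0.5, 0.499]
contact_force: [0.9, 3.9, 4.6]
width: 0.0187
```

```bash
python3 - <<'E'
from h import *
st(); plan([.5190,-.1230,.095],90,1)
E
```

```text
t12.35 p [ 0.5192 -0.1253  0.0982] F [0.9 3.9 4.6] M [ 0.9  -0.32  0.02] w0.0187 x [ 2.6e-03  1.0e-04 -1.0e+00] yaw89.91 q [-0.37  0.32  1.79  0.    1.02 -1.94]
yaw now 89.91 -> 90.00, total tool-frame shift mm [3.2 0.2 2.3] turn/row deg [-0.09  0.01  0.15]
[0.027, 0.002, 0.019] [-0.001, 0.0001, 0.0016]
```

Emit:
arm_command(series=[{"dp": [0.02, 0, 0], "angular": [0, 0, 0.0015], "gripper": 10}, {"dp": [0.02, 0, 0], "angular": [0, 0, 0], "gripper": 10}, {"dp": [0.02, 0, 0], "angular": [0, 0, 0], "gripper": 10}, {"dp": [0.02, 0, 0], "angular": [0, 0, 0], "gripper": 10}, {"dp": [0, 0, 0], "angular": [0, 0, 0], "gripper": 10}, {"dp": [0, 0, 0], "angular": [0, 0, 0], "gripper": 10}, {"dp": [0, 0, 0], "angular": [0, 0, 0], "gripper": 10}, {"dp": [0, 0, 0], "angular": [0, 0, 0], "gripper": 10}])

```text
clock: 13.35
position: [0.5188, -0.1243, 0.0927]
ee_rot: [0.501, -0.499, 0.5, 0.5]
contact_force: [2.6, 3.2, 4.0]
width: 0.0194
```

```bash
python3 -c "
from h import *
st()"
```

```text
t13.35 p [ 0.5188 -0.1243  0.0927] F [2.6 3.2 4. ] M [ 0.99 -0.26  0.01] w0.0194 x [ 8.0e-04  1.4e-03 -1.0e+00] yaw89.89 q [-0.37  0.33  1.8   0.    1.01 -1.94]
```

Emit:
arm_command(series=[{"dp": [0.02, 0, 0], "angular": [0, 0.0005, 0], "gripper": 10}, {"dp": [0.025, 0, 0], "angular": [0, 0, 0], "gripper": 10}, {"dp": [0.025, 0, 0], "angular": [0, 0, 0], "gripper": 10}, {"dp": [0.025, 0, 0], "angular": [0, 0, 0], "gripper": 10}, {"dp": [0.025, 0, 0], "angular": [0, 0, 0], "gripper": 10}, {"dp": [0, 0, 0], "angular": [0, 0, 0], "gripper": 10}, {"dp": [0, 0, 0], "angular": [0, 0, 0], "gripper": 10}, {"dp": [0, 0, 0], "angular": [0, 0, 0], "gripper": 10}])

```text
clock: 14.35
position: [0.5187, -0.1241, 0.0821]
ee_rot: [0.501, -0.5, 0.5, 0.499]
contact_force: [1.5, 4.9, 4.5]
width: 0.0187
```

```bash
python3 - <<'E'
from h import *
st()
d=cap("wrist"); P=cloud(d); im=d["image"].astype(int); b,g,r=im[...,0],im[...,1],im[...,2]
m=(r>90)&(g<60)&(b<60)&(d["depth"]>0); p=P[m]; z1=np.percentile(p[:,2],95); print("handle top z",z1)
E
```

```text
t14.35 p [ 0.5187 -0.1241  0.0821] F [1.5 4.9 4.5] M [ 1.   -0.31  0.06] w0.0187 x [ 1.5e-03  3.0e-04 -1.0e+00] yaw89.89 q [-0.37  0.34  1.82  0.    0.98 -1.94]
handle top z 0.11313205304475984
```

Emit:
arm_command(series=[{"dp": [0.012, 0, 0], "angular": [0, 0, 0.001], "gripper": 10}, {"dp": [0.012, 0, 0], "angular": [0, 0, 0], "gripper": 10}, {"dp": [0.012, 0, 0], "angular": [0, 0, 0], "gripper": 10}, {"dp": [0.012, 0, 0], "angular": [0, 0, 0], "gripper": 10}, {"dp": [0.012, 0, 0], "angular": [0, 0, 0], "gripper": 10}, {"dp": [0.012, 0, 0], "angular": [0, 0, 0], "gripper": 10}, {"dp": [0.012, 0, 0], "angular": [0, 0, 0], "gripper": 10}, {"dp": [0.012, 0, 0], "angular": [0, 0, 0], "gripper": 10}])

```text
clock: 15.4
position: [0.5187, -0.1241, 0.081]
ee_rot: [0.501, -0.501, 0.5, 0.498]
contact_force: [-1.2, 5.0, 14.2]
width: 0.0193
```

```bash
python3 - <<'E'
from h import *
st()
d=cap("wrist"); P=cloud(d); im=d["image"].astype(int); b,g,r=im[...,0],im[...,1],im[...,2]
m=(r>90)&(g<60)&(b<60)&(d["depth"]>0); p=P[m]; z1=np.percentile(p[:,2],95); print("handle top z",z1); st()
E
```

```text
t15.40 p [ 0.5187 -0.1241  0.081 ] F [-1.2  5.  14.2] M [1.24 0.27 0.02] w0.0193 x [ 0.0031 -0.0013 -1.    ] yaw89.90 q [-0.37  0.34  1.82 -0.    0.98 -1.93]
handle top z 0.11203683086753552
t15.45 p [ 0.5187 -0.1241  0.081 ] F [-1.4  5.7 12.5] M [ 1.21  0.25 -0.03] w0.0195 x [ 0.0031 -0.0013 -1.    ] yaw89.90 q [-0.37  0.34  1.82 -0.    0.98 -1.93]
```

The collar has stopped at TCP 0.081 (tip 0.018) with about 14 N, and the handle top is at 0.112, which is the seated height. I relax, release and lift.

Emit:
arm_command(series=[{"dp": [0, 0, 0], "angular": [0, 0, 0], "gripper": 10}, {"dp": [0, 0, 0], "angular": [0, 0, 0], "gripper": 24}, {"dp": [0, 0, 0], "angular": [0, 0, 0], "gripper": 32}, {"dp": [0, 0, 0], "angular": [0, 0, 0], "gripper": 40}, {"dp": [0, 0, 0], "angular": [0, 0, 0], "gripper": 40}, {"dp": [0, 0, 0], "angular": [0, 0, 0], "gripper": 40}, {"dp": [0, 0, 0], "angular": [0, 0, 0], "gripper": 40}, {"dp": [0, 0, 0], "angular": [0, 0, 0], "gripper": 40}])

```text
clock: 16.45
position: [0.5164, -0.1273, 0.0792]
ee_rot: [0.497, -0.501, 0.502, 0.499]
contact_force: [-0.1, 0.4, 0.1]
width: 0.0398
```

Emit:
arm_command(series=[{"dp": [-0.06, 0, 0], "angular": [0, 0, 0], "gripper": 40}, {"dp": [-0.15, 0, 0], "angular": [0, 0, 0], "gripper": 40}, {"dp": [-0.2, 0, 0], "angular": [0, 0, 0], "gripper": 40}, {"dp": [-0.2, 0, 0], "angular": [0, 0, 0], "gripper": 40}, {"dp": [-0.1, 0, 0], "angular": [0, 0, 0], "gripper": 40}, {"dp": [0, 0, 0], "angular": [0, 0, 0], "gripper": 40}, {"dp": [0, 0, 0], "angular": [0, 0, 0], "gripper": 40}, {"dp": [0, 0, 0], "angular": [0, 0, 0], "gripper": 40}])

```text
clock: 17.45
position: [0.5157, -0.1262, 0.1672]
ee_rot: [0.497, -0.501, 0.502, 0.5]
contact_force: [-0.2, -0.3, -0.0]
width: 0.04
```

```bash
python3 - <<'E'
from h import *
st()
d=cap("wrist"); P=cloud(d); im=d["image"].astype(int); b,g,r=im[...,0],im[...,1],im[...,2]
m=(r>90)&(g<60)&(b<60)&(d["depth"]>0); p=P[m]; z1=np.percentile(p[:,2],90); t=p[p[:,2]>z1-.004]; print("handle top z",np.median(t[:,2]),t.mean(0))
A,_,_,_=np.linalg.lstsq(np.c_[t[:,:2],np.ones(len(t))],t[:,2],rcond=None); print("tilt",A[:2])
w=(np.hypot(P[...,0]-t[:,0].mean(),P[...,1]-t[:,1].mean())<.0145)&(P[...,2]<.085); print("collar z",np.median(P[w][:,2]),w.sum())
w=(np.hypot(P[...,0]-t[:,0].mean()+.02,P[...,1]-t[:,1].mean())<.06)&(P[...,2]<.0715)&(P[...,2]>.063); print("plate z",np.median(P[w][:,2]))
e=cap("side")["image"]; cv2.imwrite("pics/f.png",np.hstack([cv2.resize(d["image"],(400,300)),cv2.resize(e[205:295,240:360],(400,300),interpolation=2)]))
E
```

```text
t17.45 p [ 0.5157 -0.1262  0.1672] F [-0.2 -0.3 -0. ] M [ 0.06 -0.   -0.02] w0.0400 x [-0.0043 -0.0062 -1.    ] yaw90.06 q [-0.37  0.26  1.7  -0.01  1.19 -1.93]
handle top z 0.11110656459484858 [ 0.51838699 -0.12342027  0.11098777]
tilt [ 0.05863036 -0.00101356]
collar z 0.07142313460946594 704
plate z 0.06735660247063308
```

View pics/f.png

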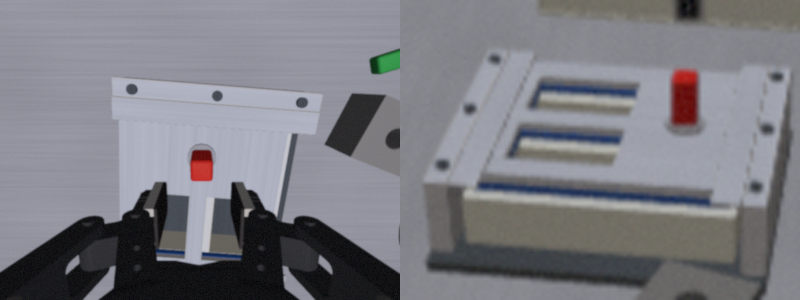

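The views show the pin upright with its collar on the top plate, and the fingers clear. The collar's top is 4.1 mm above the plate, so it sits flush. I hand in the job.

```bash
python3 -c "
from rig import sign_off
print(sign_off())"
```

```text
the job is handed in; nothing more can be done
None
```

The red-handled pin is seated in the press with its collar flush on the top plate. I let go of it and handed the job in with the clock at about 17.5 s of the 69 s.

- **Picking up:** I took the pin from the farthest-left stand.
- **Finding the hole:** The wrist camera's picture and depth showed the lower block's hole about 10 mm to the -y side, slightly toward the robot. I lowered the tip into the top hole, drew the plates across and went down in small steps. Forces were 2 to 5 N at rest between steps and about 14 N when the collar stopped. Those are end-of-move readings, so brief peaks in between were not seen.
- **Last checks:** The collar's top measured 71.4 mm and the plate 67.4 mm, a 4 mm gap that matches the collar's thickness. The handle top was at 111 mm against an expected 112 mm. The contact force was near zero and the gripper was clear above the pin.
- **A reading that disagreed:** A tilt fit on the handle's top face gave about 3° in x. I take this as depth-edge noise, because the hole's clearance allows only about 1° and the pictures show the pin upright. I did not measure it again.
- **Left alone:** I did not touch the bowl, the tub, the scoop, the green pin or the other stand. I did not measure them again at the end.

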